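# Set the lathe's press-and-turn speed selector and close its cover

## Robot

A 6-joint arm with a two-finger parallel gripper is mounted at the origin on the work surface. World frame = base frame: x ahead of the robot, y to its left, z up, the work surface at z = 0. Lengths are in mm, angles in rad, forces in N, time in s.
With the tool pointing down it reaches from about 325 to 900 mm from the base axis. Payload 6.1 kg.
Tool frame: the origin (TCP) lies between the finger pads; the fingertips stand 19 mm ahead of it and the grasp point (between the pads) is the TCP; z points along the fingers, y is the direction in which the jaws open and shut (so a half turn about z gives the same grasp; the last joint's range is limited). The gripper opens to 85 mm and grips with 20 to 120 N. Pads are 22 mm wide; open, the fingers measure 114 mm over their backs; the gripper's body (76 mm by 85 mm) begins 54 mm behind the grasp point. The pads swing forward as they close: fully open they stand 13 mm farther back than shut.
Start: joints at [-0.126, 0.22, 1.526, -0, 1.395, -0.126], TCP at [624.993, -0.003, 250.3] pointing down, gripper open.
Joint ranges: [-2.98, 2.98], [-0.91, 2.08], [0.09, 2.57], [-1.24, 4.39], [0.2, 2.65], [-2.68, 2.68]. Speed limits (rad/s): [2.57, 2.57, 3.01, 3.14, 3.14, 3.14].

## Interface

Orientations are given as a unit quaternion [w, x, y, z].
In Python, from bench import manip gives the robot as it stands.
- The arm moves only by the tool move_arm, never from a script. Its argument "rows" is a list of rows, each a list of 7 numbers: the shift along the tool's x, y, z in mm, then the turn, a rotation vector about the tool's x, y, z in rad, then the closure in counts, from 0 (fully open) to 255 (shut). In form: [[x, y, z, wx, wy, wz, claw], ...]. A call has 1 to 5 rows; each row shifts and turns the pose as measured when the row begins, along the tool's axes as they then stand; what a row does not reach is not made up. A row lasts 1/8 s, in which the tool goes at most 62.5 mm and 10.7 degrees, less where a joint would pass 70% of its speed; a pose out of reach is approached as far as the arm can. A call with a gripper value outside its range is refused whole. The fingers move at their own pace and stop on an object; "grip_force" is the grip in N (left out, the last holds). Time passes only in rows, so rows that do not move let the fingers close. It gives the time, the measured TCP pose, the force and the opening at its end, in the units of the state.
- manip.sense(): the state, without advancing time (a new reading comes with each control period).
- manip.capture(name): name is "scene" or "side" or "wrist"; returns a dict with "image" (400x640x3 uint8, blue, green, red), "z_map" (400x640 float32, mm along the optical axis (not along the pixel's ray), 0 where there is no reading), "fx", "fy", "cx", "cy" (pixels), "R" (3x3) and "t" (3): a world point X has camera coordinates R X + t. Camera axes: x right, y down, z forward; pixel columns grow to the right and rows downward; lengths in mm; the calibration is good to about 2 mm. A picture is of the moment at which its call begins.
- manip.close_job(): hands the job in, once; it reports no verdict.
The state is a dict: "time": time; "joints": joint angles; "joint_velocities": joint speeds; "tau": joint torques, N m; "tool_pos": TCP position; "tcp_rot": TCP orientation; "contact_force": force on the tool from outside, world axes, zero at the start; "torque": the same for the moment, N m; "opening": finger opening in mm.
Only numpy, scipy, OpenCV 4.12 (cv2) and the standard library are available. Lean on these libraries where they do the work, as an engineer would, in place of code of your own. Each camera call takes 0.05 s, during which the arm holds its last target.

## Task

The lathe's control box stands open on the bench. Press the sprung selector knob down and turn it to the round stud, feeling for the place near the stud where the knob springs fully back up and locks with its nose towards it, then lower the hinged cover gently until it is fully closed. Leave the things lying around the box where they are.

Things in the scene. Friction and masses are not known exactly. Their poses are not given: they have to be found in the camera images.
- switchbox: control box, blue with a cream top, 170 x 170 x 50 mm high, fixed to the bench; origin at the centre of its underside, z up, x from its front (robot side) to its hinge side. Its flat top is at z = 50 mm.
- selector_grip (a point): middle of the knob's top, on its turning axis, 8 mm in front of the box's centre. Black knob: a disc 76 mm across, 8 mm thick, with an upright bar across it 14 mm wide and 26 mm high, from 34 mm at the tail to 24 mm at the nose side, where an 8 mm wide nose goes on to 44 mm. When up: disc underside 10, disc top 18, bar top 44 mm above the box's top.
- selector_nose (a point): end of the nose (the narrow end of the bar, with a white line), 44 mm from the axis, at the height of the bar's top
- selector (a joint): turn of the knob, rad, counter-clockwise from above positive; 0: nose straight to the front of the box (off, where it starts). Locks only there and at one place by each stud, about 60 and 120 degrees either way; the worn catch sits up to 10 degrees to one side of the studs, alike for all, and must be felt for. While up it cannot be turned, save some play (up to 22 degrees) at off.
- plunger (a joint): how far the knob is pressed down, m: 0 up and locked, 0.009 bottomed. A spring lifts it with 7 N (up) to 12 N (bottomed). It turns only when more than 6 mm down; let go between two places it stays about 6 mm down, unlocked; it snaps up only within about 3 degrees of a catch place, so turn it there with the press eased until it clicks up.
- round_stud (a point): centre of the top of the round stud, a steel disc 17 mm across, 5 mm high on the box's top, 57 mm from the knob's axis. Three other steel studs of that height (22 x 6 mm bar, 20 mm cross, 19 mm triangle) mark the other places; the four stand at -120, -60, 60 and 120 degrees from the off place, which is where varies.
- cover (a joint): opening of the cover, rad: 0 closed, 1.95 fully open. A stiff hinge holds it wherever it is left. The cover is a cream hood 170 x 170 x 56 mm, walls 4 mm, open below, hinged along the top edge of the box on its far side (+x of the box).
- cover_hinge (a point): middle of the hinge line, at the far top edge of the box, 85 mm behind its centre; the line runs along the box's y
- cover_tab (a point): middle of the upper face of the cover's tab: a steel plate 70 mm wide, 5 mm thick, standing 25 mm out from the hood's front wall, 3 to 8 mm above the wall's lower edge, 183 mm from the hinge line. The wall goes on 48 mm past the tab. With the cover open the tab stands upright on top and its upper face looks away from the robot.
- bowl: bystander: turned wooden bowl, 124 mm across, 55 mm high, standing beside the box; origin under its centre
- gouge: bystander: wooden-handled gouge, 240 mm long, 26 mm thick, lying on the bench; origin under its middle, x along it
- centre: bystander: steel lathe centre standing on end, 32 mm across, 60 mm high; origin under its centre
- sandblock: bystander: cork sanding block 70 x 40 x 28 mm; origin under its centre

How it is judged (in metres and radians):
On the way, in this order (a step that is already met when the one before it is completed fails the run):
1. the knob is pressed down, the cover still open (value of joint plunger above 0.006 m and value of joint cover above 1 rad), for 0.1 s.
2. the knob has sprung up and is locked with its nose at the round stud, the cover still open (horizontal distance between selector_nose and round_stud below 0.022 m and value of joint plunger below 0.002 m and value of joint cover above 1 rad), for 0.2 s.
At the end, for the whole second after the job is handed in: The selector is up (within 2 mm) and locked with the end of its nose within 22 mm of the centre of the round stud (13 mm when straight at it), the cover is closed to within 0.03 rad and at rest, and the four bystanders are within 30 mm of where they were (horizontal distance between selector_nose and round_stud below 0.022 m and value of joint plunger below 0.002 m and value of joint cover below 0.03 rad and velocity of joint cover above -0.05 rad/s and distance of each of bowl, gouge, centre, sandblock from where it was at the start of the episode below 0.03 m); the robot touches nothing.
It fails at once if the cover is slammed or dropped: it swings shut faster than 2.5 rad/s (velocity of joint cover below -2.5 rad/s).
It fails at once if the turned bowl is moved more than 30 mm (distance of bowl from where it was at the start of the episode above 0.03 m).
It fails at once if the gouge is moved more than 30 mm (distance of gouge from where it was at the start of the episode above 0.03 m).
It fails at once if the lathe centre is moved more than 30 mm (distance of centre from where it was at the start of the episode above 0.03 m).
It fails at once if the sanding block is moved more than 30 mm (distance of sandblock from where it was at the start of the episode above 0.03 m).
It also fails if it takes over 72 s, if anything falls off the work surface, if the arm or the gripper's body presses on something with over 40 N, if the wrist force passes 120 N, or if a joint passes its speed limit or range.

## Working session

There is one attempt and no reset: what is moved stays moved. The work goes in short steps, Python scripts to look and compute and a tool call to move; the robot and the scene stay as the last step left them, time stands still between calls to the robot, and variables do not carry over. Pictures are saved under pics/ and viewed, and the job is handed in when it is done.

Besides the shell and the picture viewer there is one more tool, called after "Request:" by a JSON object that holds its "api" and its "payload", one argument or row to a line. move_arm: Moves the arm, as the interface text tells. Its arguments: {"type":"object","properties":{"rows":{"type":"array"},"grip_force":{"type":"number"}},"required":["rows"]}

```bash
mkdir -p pics; ls; cat > h.py <<'E'
import numpy as np, cv2
from bench import manip
from scipy.spatial.transform import Rotation as Ro
def snap(n,f):
    c=manip.capture(n); cv2.imwrite('pics/'+f,c['image']); np.savez('pics/'+f[:-4]+'.npz',**c); return c
def pts(c):
    z=c['z_map']; v,u=np.mgrid[0:z.shape[0],0:z.shape[1]]
    P=np.stack([(u-c['cx'])/c['fx']*z,(v-c['cy'])/c['fy']*z,z],-1)
    return (P-c['t'])@c['R']
def ray(c,u,v,h):
    d=np.array([(u-c['cx'])/c['fx'],(v-c['cy'])/c['fy'],1.])@c['R']; o=-c['R'].T@c['t']
    return o+d*(h-o[2])/d[2]
E
python3 - <<'E'
from h import *
for n in ['scene','side','wrist']:
    c=snap(n,n+'0.png'); print(n,c['R'].tolist(),c['t'],c['fx'])
print(manip.sense())
E
```

```text
pics
scene [[0.8769651333259191, 0.4801861954520029, 0.01879820810568421], [0.3473536814610777, -0.6063702525441746, -0.7153045063502329], [-0.33208067529756957, 0.6338267385704434, -0.698560012144315]] [-505.30333581 -124.30037518 1138.32517321] 361.29288194510815
side [[-0.9896878206837002, -0.14239730388660252, -0.015524993918676408], [-0.09332414838201362, 0.7232243242621331, -0.6842785837101384], [0.10866747866367499, -0.6757733234165194, -0.7290554124615439]] [564.25919559 104.25429431 971.89483607] 505.55250028233473
wrist [[0.999998062413052, 0.0008158172019953538, -0.0017915391245272548], [0.0012628796149921732, -0.9639893470032914, 0.26593785740139647], [-0.001510067952054068, -0.26593960462191485, -0.9639885094690288]] [-623.84294661  -34.21363386  379.56798769] 351.67564335960003
{'time': 0.15, 'joints': array([-1.26086205e-01,  2.21081841e-01,  1.52733566e+00, -2.45062974e-05,
        1.39473433e+00, -1.26066777e-01]), 'joint_velocities': array([ 0.00038317, -0.00200942, -0.00239293,  0.00029699, -0.00023782,
        0.00090226]), 'tau': array([ 5.24838761e-04, -4.97483325e+01, -3.89904678e+01, -1.73041117e-04,
        7.14129725e-03, -8.50862284e-05]), 'tool_pos': array([6.24555917e+02, 5.34272573e-02, 2.49434396e+02]), 'tcp_rot': array([-6.08805638e-04,  7.07111911e-01,  7.07101222e-01, -4.87096217e-04]), 'contact_force': array([-0.32222298, -0.46915244,  0.32463229]), 'torque': array([-0.01641009, -0.02122831,  0.00119245]), 'opening': 85.71334430623445}
```

View pics/scene0.png

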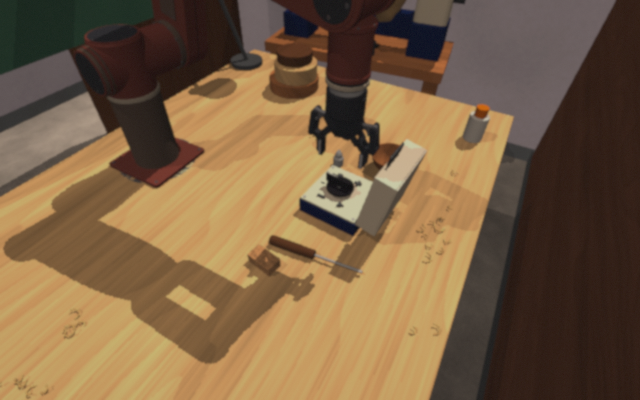

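View pics/side0.png

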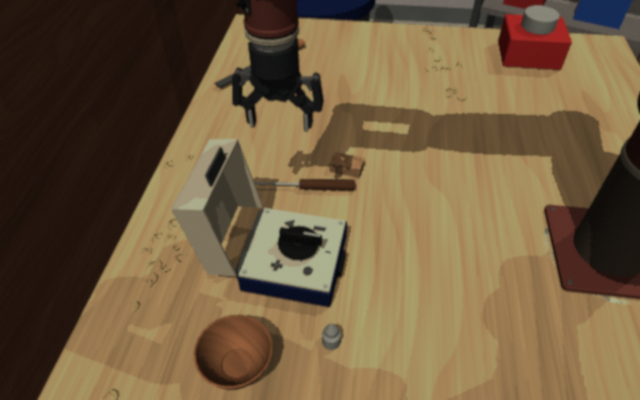

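View pics/wrist0.png

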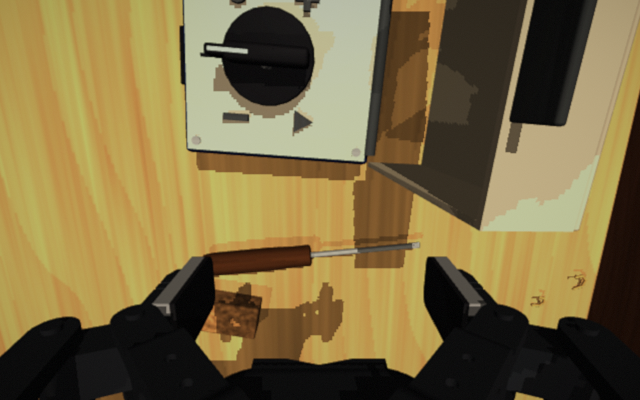

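```bash
python3 - <<'E'
from h import *
import cv2
ld=lambda n:dict(np.load(f'pics/{n}0.npz'))
for n in ['side','wrist']:
    c=ld(n);P=pts(c);im=c['image'].astype(int);z=P[...,2]
    m=(abs(z-50)<6)&(im.sum(-1)>330)&(c['z_map']>0)
    m=m.astype(np.uint8); k,l,s,_=cv2.connectedComponentsWithStats(m); i=1+np.argmax(s[1:,4]); q=P[l==i]
    print(n,s[i],q[:,2].mean(), cv2.minAreaRect(q[:,:2].astype(np.float32)))
    vv,uu=np.nonzero(l==i)
    (r)=cv2.minAreaRect(q[:,:2].astype(np.float32)); print(cv2.boxPoints(r))
    # knob dark top
    m=((z>82)&(z<105)&(im.sum(-1)<250)&(c['z_map']>0)).astype(np.uint8)
    for j,s in enumerate(cv2.connectedComponentsWithStats(m)[2][1:]):
        if s[4]>40: print('hi',s)
c=ld('side');print(ray(c,308,270,55),ray(c,277,265,55),ray(c,320,229,55),ray(c,290,223,55))
im=cv2.resize(c['image'][190:310,160:360],None,fx=4,fy=4,interpolation=cv2.INTER_CUBIC);cv2.imwrite('pics/side0z.png',im)
E
```

```text
side [ 239  208  107   84 4717] 49.696029191452475 ((590.631591796875, 103.39749908447266), (166.36158752441406, 162.68588256835938), 85.64970397949219)
[[503.2134    26.626541]
 [665.4306    14.286163]
 [678.0498   180.16846 ]
 [515.8326   192.50883 ]]
hi [   0    0  144  178 1730]
hi [ 504   14   67   31 1158]
hi [211 183  42  47 479]
hi [587 202  53  52 644]
hi [280 228  42  14 333]
wrist [  184     0   197   162 20477] 50.884824384956204 ((587.1470947265625, 90.10940551757812), (134.46478271484375, 166.17955017089844), 86.25251007080078)
[[499.84073   28.45147 ]
 [665.6649    17.590065]
 [674.4535   151.76733 ]
 [508.62927  162.62875 ]]
hi [ 392    0   98  179 3288]
hi [ 204   40  105   28 1817]
hi [379 168  11  10  52]
[556.37608795 156.17556192  55.        ] [612.40458354 152.82748061  55.        ] [547.94596699  61.15577857  55.        ] [606.47675096  53.91217142  55.        ]
```

View pics/side0z.png

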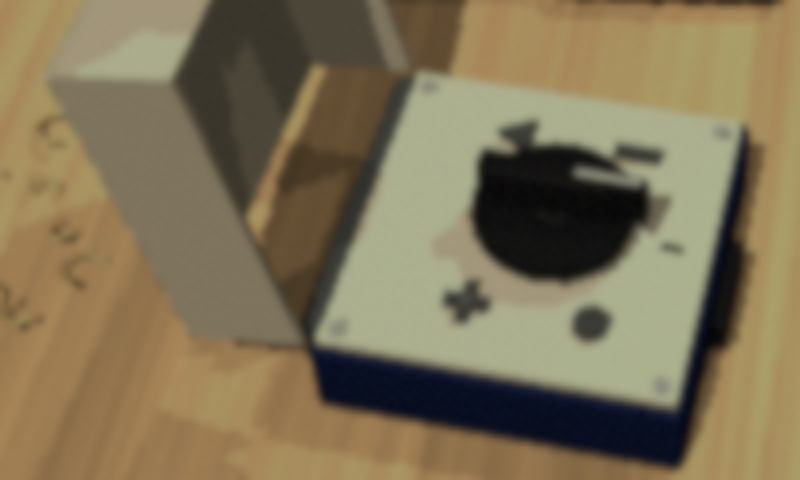

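Request:
{"api": "move_arm", "payload": {
  "rows": [
    [53,-22,0,0,0,0,0],
    [53,-22,0,0,0,0,0],
    [0,0,0,0,0,-0.18,0],
    [0,0,0,0,0,-0.18,0],
    [0,0,0,0,0,-0.18,0]
  ]
}}

```text
time: 0.78
tool_pos: [578.1, 109.3, 247.3]
tcp_rot: [-0.002, 0.486, 0.874, -0.001]
contact_force: [-0.3, -0.5, -0.3]
opening: 84.9
```

Request:
{"api": "move_arm", "payload": {
  "rows": [
    [0,0,0,0,0,-0.18,0],
    [0,0,0,0,0,-0.18,0],
    [0,0,0,0,0,-0.18,0],
    [0,0,0,0,0,-0.18,0],
    [0,0,0,0,0,-0.18,0]
  ]
}}

```text
time: 1.4
tool_pos: [576.7, 109.6, 245.1]
tcp_rot: [-0.004, 0.042, 0.999, -0.0]
contact_force: [-0.8, 0.1, 0.8]
opening: 85.5
```

```bash
python3 - <<'E'
from h import *
c=snap('wrist','w1.png');s=manip.sense();print(s['time'],s['joints'],s['tool_pos'],Ro.from_quat(s['tcp_rot'],scalar_first=True).as_matrix().round(3))
E
```

```text
1.45 [ 5.30814047e-02  1.40560843e-01  1.62749706e+00  6.03249968e-04
  1.38242678e+00 -1.44054783e+00] [576.67387164 109.53717105 245.02847826] [[-0.997  0.077 -0.009]
 [ 0.077  0.997  0.   ]
 [ 0.009 -0.001 -1.   ]]
```

View pics/w1.png

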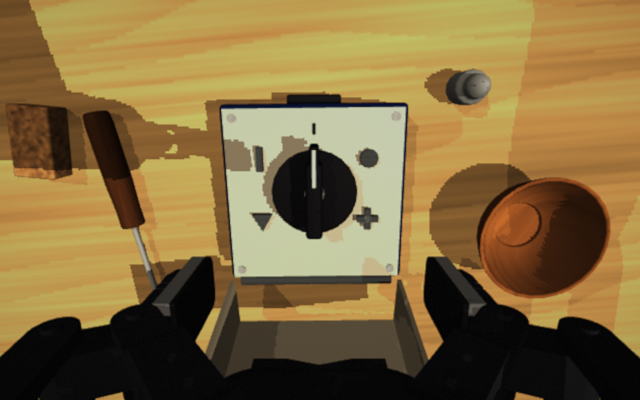

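```bash
python3 - <<'E'
from h import *
c=dict(np.load('pics/w1.npz'));P=pts(c);im=c['image'].astype(int);z=P[...,2]
print([ray(c,u,v,55).round(1)[:2].tolist() for u,v in [(368.5,158),(367,217.5),(259,159.5),(261.5,221)]])
m=((z>60)&(z<74)&(im.sum(-1)<150)).astype(np.uint8)
m[:, :250]=0;m[:,400:]=0;m[:140]=0;m[250:]=0
q=P[m>0]; print('disc',len(q),q[:,2].mean(),cv2.minEnclosingCircle(q[:,:2].astype(np.float32)))
m=((z>86)&(z<102)).astype(np.uint8);m[:, :250]=0;m[:,400:]=0;m[:130]=0;m[250:]=0
q=P[m>0];print('bar',len(q),q[:,2].mean());r=cv2.minAreaRect(q[:,:2].astype(np.float32));print(r,cv2.boxPoints(r))
cr=[ray(c,u,v,50)[:2] for u,v in [(221,105),(407,103),(400,274),(234,276)]];print(np.round(cr,1),np.mean(cr,0))
cv2.imwrite('pics/w1z.png',cv2.resize(c['image'][90:290,200:430],None,fx=3,fy=3,interpolation=cv2.INTER_CUBIC))
E
```

```text
[[557.3, 156.9], [613.1, 152.8], [550.4, 58.8], [608.3, 53.7]]
disc 4073 68.88398733878407 ((581.550537109375, 105.73605346679688), 37.43281936645508)
bar 1463 94.53755027460916
((576.4093017578125, 105.62638092041016), (13.38483715057373, 77.07064819335938), 85.26188659667969) [[537.4529   102.13991 ]
 [614.26013   95.77376 ]
 [615.3657   109.112854]
 [538.5585   115.479004]]
[[500.6  30.7]
 [512.6 193.5]
 [676.5 183.3]
 [664.8  18.1]] [588.64530586 106.40066392]
```

View pics/w1z.png

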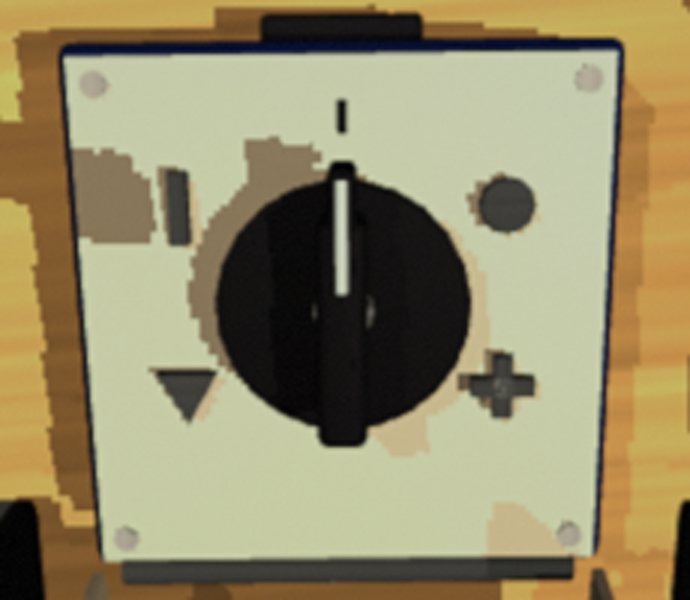

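Request:
{"api": "move_arm", "payload": {
  "rows": [
    [-5.5,-3.5,50,0,0,0,120],
    [0,0,50,0,0,0,120],
    [0,0,25,0,0,0,120],
    [0,0,0,0,0,0,120]
  ],
  "grip_force": 40
}}

```text
time: 1.95
tool_pos: [581.4, 105.6, 117.3]
tcp_rot: [-0.004, 0.044, 0.999, -0.0]
contact_force: [0.2, -0.1, -0.1]
opening: 44.8
```

```bash
python3 - <<'E'
from h import *
c=snap('wrist','w2.png');s=manip.sense();print(s['time'],s['joints'],s['tool_pos'],s['opening'],s['contact_force'],Ro.from_quat(s['tcp_rot'],scalar_first=True).as_matrix().round(3))
E
```

```text
2.0 [ 4.59624597e-02  2.72901498e-01  1.72350562e+00  6.01410332e-04
  1.15016130e+00 -1.43731204e+00] [582.33467462 105.64055227 118.7137867 ] 45.010781829879996 [ 0.52968078 -0.33294573 -0.05952633] [[-0.996  0.088 -0.005]
 [ 0.088  0.996  0.   ]
 [ 0.005 -0.    -1.   ]]
```

View pics/w2.png

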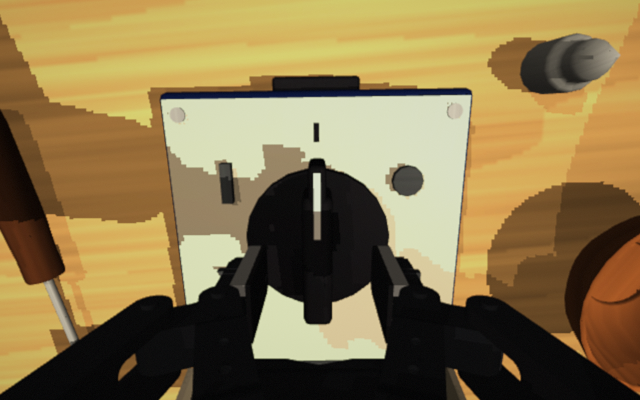

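Request:
{"api": "move_arm", "payload": {
  "rows": [
    [0,0,26,0,0,0,160],
    [0,0,0,0,0,0,255],
    [0,0,0,0,0,0,255],
    [0,0,0,0,0,0,255],
    [0,0,0,0,0,0,255]
  ],
  "grip_force": 40
}}

```text
time: 2.62
tool_pos: [584.4, 104.8, 96.4]
tcp_rot: [-0.0, 0.045, 0.999, -0.0]
contact_force: [1.8, -1.2, -11.5]
opening: 12.7
```

Request:
{"api": "move_arm", "payload": {
  "rows": [
    [2,0,5,0,0,0,255],
    [0,0,5,0,0,0,255],
    [0,0,4,0,0,0,255]
  ]
}}

```text
time: 3.0
tool_pos: [584.6, 104.9, 89.9]
tcp_rot: [0.002, 0.045, 0.999, -0.001]
contact_force: [-8.0, -2.9, 8.7]
opening: 12.7
```

```bash
python3 - <<'E'
from h import *
s=manip.sense();print(s['time'],s['joints'],s['tool_pos'],s['opening'],s['contact_force'],s['torque'])
E
```

```text
3.0 [ 0.04588822  0.30922722  1.73928007 -0.00214543  1.08913804 -1.43349553] [584.59859981 104.92849799  89.94287391] 12.658199925396138 [-7.96250422 -2.91712208  8.66294687] [-0.30726132  1.5227026   0.11510401]
```

Request:
{"api": "move_arm", "payload": {
  "rows": [
    [0,0,4,0,0,0,255],
    [0,0,4,0,0,0,255],
    [0,0,3,0,0,0,255]
  ]
}}

```text
time: 3.38
tool_pos: [584.7, 104.9, 87.2]
tcp_rot: [0.002, 0.045, 0.999, -0.001]
contact_force: [-8.7, -2.8, 12.7]
opening: 13.2
```

Request:
{"api": "move_arm", "payload": {
  "rows": [
    [0,-0.5,3,0,0,0.15,255],
    [0,-0.5,3,0,0,0.17,255],
    [0,-0.5,3,0,0,0.17,255],
    [0,-0.5,3,0,0,0.17,255]
  ]
}}

```text
time: 3.88
tool_pos: [584.3, 103.7, 87.2]
tcp_rot: [0.002, 0.374, 0.927, -0.001]
contact_force: [-9.5, -2.7, 11.7]
opening: 12.7
```

```bash
python3 - <<'E'
from h import *
c=snap('side','s3.png');cv2.imwrite('pics/s3z.png',cv2.resize(c['image'][150:310,160:400],None,fx=3,fy=3,interpolation=cv2.INTER_CUBIC))
s=manip.sense();print(s['time'],s['joints'],s['tool_pos'],s['opening'],s['contact_force'],s['torque'])
E
```

```text
3.925 [ 0.04475114  0.31295407  1.74052847 -0.00422802  1.0854524  -0.74893467] [584.30894859 103.66591061  87.17729472] 12.642344909229525 [-9.48337159 -1.92388378 10.72561585] [-0.32984769  1.52396658  0.0523311 ]
```

View pics/s3z.png

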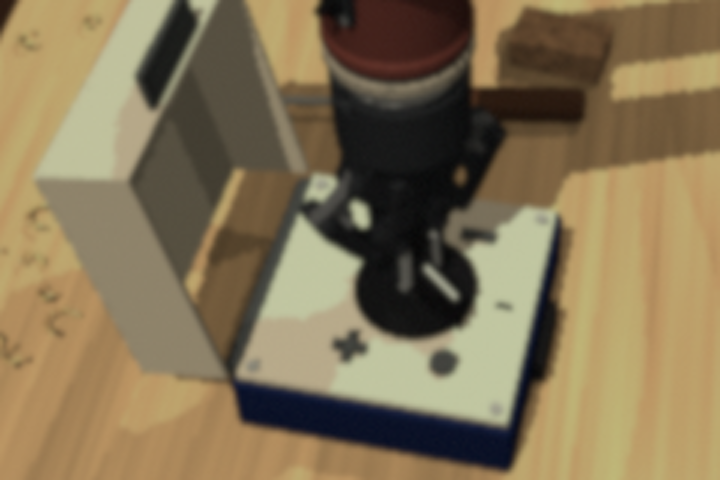

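Request:
{"api": "move_arm", "payload": {
  "rows": [
    [0,-0.5,2,0,0,0.14,255],
    [0,0,-1,0,0,0.03,255],
    [0,0,-1,0,0,0.0,255],
    [0,0,-0.5,0,0,0.0,255]
  ]
}}

```text
time: 4.42
tool_pos: [583.5, 103.7, 92.4]
tcp_rot: [0.002, 0.457, 0.89, -0.001]
contact_force: [1.7, -1.7, -12.7]
opening: 12.8
```

```bash
cat > st.py <<'E'
from h import *
s=manip.sense();R=Ro.from_quat(s['tcp_rot'],scalar_first=True).as_matrix();print(s['time'],s['tool_pos'],'yaw',np.degrees(np.arctan2(R[1,0],R[0,0])),s['opening'],s['contact_force'],s['torque'])
E
python3 st.py
```

```text
4.425 [583.47121442 103.67031212  92.41055506] yaw 125.63676967193558 12.76862530392243 [  1.65191332  -1.71080835 -12.67616692] [-0.45824556 -0.68631367  0.22380548]
```

Request:
{"api": "move_arm", "payload": {
  "rows": [
    [0,0,1.5,0,0,0.0,255],
    [0,0,0.5,0,0,0.0,255]
  ]
}}

```text
time: 4.68
tool_pos: [583.7, 103.5, 91.7]
tcp_rot: [0.002, 0.457, 0.89, -0.002]
contact_force: [-4.1, -2.7, -2.1]
opening: 12.9
```

```bash
python3 st.py
```

```text
4.675 [583.71421773 103.54394497  91.65635098] yaw 125.66574480085302 12.902859117219828 [-4.08064728 -2.73515127 -2.0588226 ] [-0.35206266  0.44095322  0.18332653]
```

Request:
{"api": "move_arm", "payload": {
  "rows": [
    [0,0,0.5,0,0,0.05,255],
    [0,0,0.3,0,0,0.0,255]
  ]
}}

```text
time: 4.92
tool_pos: [583.7, 103.5, 91.6]
tcp_rot: [0.002, 0.479, 0.878, -0.002]
contact_force: [-2.8, -2.3, -1.8]
opening: 12.7
```

Request:
{"api": "move_arm", "payload": {
  "rows": [
    [0,0,0.3,0,0,0.04,255],
    [0,0,0,0,0,0.0,255]
  ]
}}

```text
time: 5.18
tool_pos: [583.6, 103.5, 91.9]
tcp_rot: [0.002, 0.496, 0.868, -0.002]
contact_force: [-3.1, -1.8, -4.3]
opening: 12.8
```

```bash
python3 st.py
```

```text
5.175 [583.59949508 103.46821751  91.89669719] yaw 120.56397898826967 12.79011948040831 [-3.08018765 -1.8490145  -4.25793347] [-0.42821999  0.30344805 -0.00985423]
```

Request:
{"api": "move_arm", "payload": {
  "rows": [
    [0,0,0.3,0,0,0.04,255],
    [0,0,0.2,0,0,0.0,255]
  ]
}}

```text
time: 5.42
tool_pos: [583.7, 103.4, 92.6]
tcp_rot: [0.002, 0.512, 0.859, -0.002]
contact_force: [-5.0, -2.6, 3.2]
opening: 12.9
```

Request:
{"api": "move_arm", "payload": {
  "rows": [
    [0,0,0.3,0,0,0.04,255],
    [0,0,0.2,0,0,0.0,255]
  ]
}}

```text
time: 5.68
tool_pos: [583.7, 103.3, 94.2]
tcp_rot: [0.002, 0.529, 0.849, -0.002]
contact_force: [-6.7, -3.0, 3.8]
opening: 12.9
```

```bash
python3 st.py
```

```text
5.675 [583.66686584 103.31161161  94.16863167] yaw 116.13978600290466 12.8831160799161 [-6.6755313  -2.96332109  3.81246847] [-0.36169531  0.86476289 -0.04406653]
```

Request:
{"api": "move_arm", "payload": {
  "rows": [
    [0,0,-1,0,0,0.0,255],
    [0,0,-1,0,0,0.0,255],
    [0,0,-1,0,0,0.0,255],
    [0,0,-1,0,0,0.0,255]
  ]
}}

```text
time: 6.18
tool_pos: [583.4, 103.2, 96.5]
tcp_rot: [0.001, 0.528, 0.849, -0.002]
contact_force: [3.2, -3.1, -13.8]
opening: 12.9
```

```bash
python3 st.py;python3 - <<'E'
from h import *
c=snap('side','s4.png');cv2.imwrite('pics/s4z.png',cv2.resize(c['image'][150:310,160:400],None,fx=3,fy=3,interpolation=cv2.INTER_CUBIC))
E
```

```text
6.175 [583.41224621 103.19821102  96.49816496] yaw 116.25121091494576 12.865481246590303 [  3.2480118   -3.07854608 -13.76921615] [-0.20154329 -0.75819998 -0.16229175]
```

View pics/s4z.png

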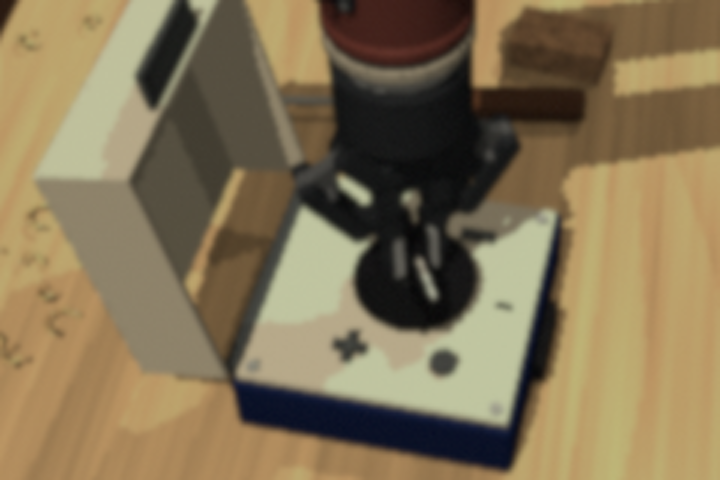

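Request:
{"api": "move_arm", "payload": {
  "rows": [
    [0,0,1,0,0,0.06,255],
    [0,0,0.5,0,0,0.06,255],
    [0,0,0,0,0,0,255]
  ]
}}

```text
time: 6.6
tool_pos: [583.3, 103.1, 96.5]
tcp_rot: [0.001, 0.578, 0.816, -0.002]
contact_force: [0.4, -2.2, -10.9]
opening: 12.8
```

```bash
python3 st.py
```

```text
6.6 [583.32534632 103.13465139  96.49203544] yaw 109.40581803474248 12.833595741541341 [  0.36530275  -2.18075882 -10.89513941] [-0.41768887 -0.22558614  0.48269568]
```

Request:
{"api": "move_arm", "payload": {
  "rows": [
    [0,0,0.3,0,0,-0.05,255],
    [0,0,0.3,0,0,-0.05,255],
    [0,0,0,0,0,-0.05,255]
  ]
}}

```text
time: 6.98
tool_pos: [583.6, 103.3, 96.5]
tcp_rot: [0.001, 0.512, 0.859, -0.002]
contact_force: [-1.4, -2.3, -8.1]
opening: 12.8
```

```bash
python3 st.py
```

```text
6.975 [583.55187895 103.28001426  96.46488244] yaw 118.35080784524388 12.814690999936037 [-1.43928963 -2.29361322 -8.12471238] [-0.22329352 -0.15520459 -0.87555073]
```

Request:
{"api": "move_arm", "payload": {
  "rows": [
    [0,0,0.5,0,0,0.08,255],
    [0,0,0,0,0,0,130],
    [0,0,0,0,0,0,130],
    [0,0,-20,0,0,0,130],
    [0,0,-60,0,0,0,130]
  ]
}}

```text
time: 7.6
tool_pos: [583.0, 104.7, 178.2]
tcp_rot: [-0.0, 0.544, 0.839, -0.002]
contact_force: [1.5, -0.0, 0.2]
opening: 41.9
```

Request:
{"api": "move_arm", "payload": {
  "rows": [
    [0,0,-60,0,0,0,255],
    [0,0,-60,0,0,0,255],
    [0,0,0,0,0,0,255]
  ]
}}

```text
time: 7.98
tool_pos: [586.5, 105.8, 314.5]
tcp_rot: [0.007, 0.543, 0.84, 0.004]
contact_force: [-0.1, -0.2, 0.8]
opening: -0.0
```

```bash
python3 st.py; python3 - <<'E'
from h import *
c=snap('wrist','w5.png');d=snap('side','s5.png');P=pts(c);z=P[...,2]
cv2.imwrite('pics/s5z.png',cv2.resize(d['image'][100:310,140:400],None,fx=2.8,fy=2.8,interpolation=cv2.INTER_CUBIC))
b=(abs(P[...,0]-582)<50)&(abs(P[...,1]-105)<50)&(z>86)&(z<102)
q=P[b];print(len(q),q[:,2].mean());r=cv2.minAreaRect(q[:,:2].astype(np.float32));print(r,cv2.boxPoints(r))
P=pts(d);z=P[...,2];im=d['image'].astype(int)
b=(P[...,0]>640)&(P[...,0]<820)&(abs(P[...,1]-100)<120)&(z>120)
q=P[b];print(q.min(0),q.max(0))
t=b&(im.sum(-1)<120);q=P[t];print('tab',len(q),np.percentile(q,[2,50,98],axis=0))
E
```

```text
7.975 [586.52722782 105.83741215 314.48069471] yaw 114.25371954434252 -0.017081537946701426 [-0.11087823 -0.1893775   0.77764829] [0.01362863 0.00788209 0.01242143]
1012 94.42465573810597
((579.5331420898438, 110.87857055664062), (13.967183113098145, 77.26528930664062), 24.26621437072754) [[557.2894  143.22775]
 [589.0437   72.78919]
 [601.77686  78.52939]
 [570.0226  148.96796]]
[640.17533359   5.02664992 120.03075216] [766.08875403 182.78722309 387.0007155 ]
tab 232 [[707.73677248  67.18132091 221.67690959]
 [711.42116926  99.58286466 231.26747537]
 [714.61354791 129.47204397 240.58705145]]
```

View pics/w5.png

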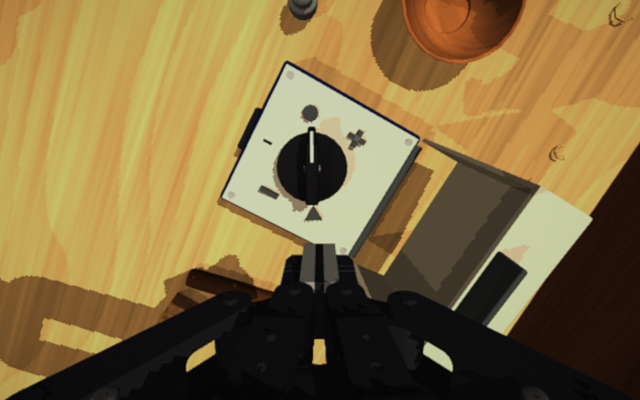

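View pics/s5z.png

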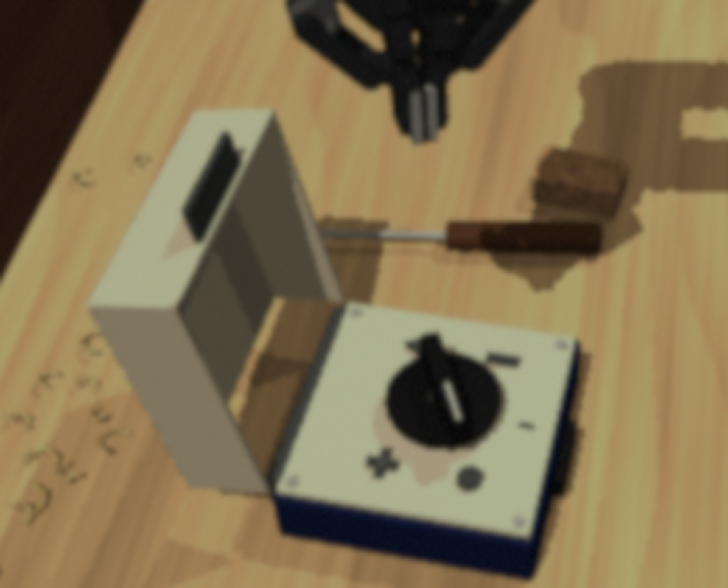

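Request:
{"api": "move_arm", "payload": {
  "rows": [
    [0,0,0,0,0,-0.18,255],
    [0,0,0,0,0,-0.18,255],
    [0,0,0,0,0,-0.18,255],
    [0,0,0,0,0,-0.18,255],
    [0,0,0,0,0,-0.18,255]
  ]
}}

```text
time: 8.7
tool_pos: [579.4, 105.8, 299.2]
tcp_rot: [-0.004, 0.108, 0.994, -0.001]
contact_force: [0.6, -0.3, 0.4]
opening: -0.3
```

Request:
{"api": "move_arm", "payload": {
  "rows": [
    [0,0,0,0,0,-0.17,255],
    [-50,1,0,0,0,0,255],
    [-50,1,0,0,0,0,255],
    [-49,1,0,0,0,0,255],
    [0,0,0,0,0,0,255]
  ]
}}

```text
time: 9.32
tool_pos: [725.7, 103.2, 281.6]
tcp_rot: [-0.016, 0.018, 1.0, -0.001]
contact_force: [-0.3, 0.3, -1.2]
opening: 0.1
```

```bash
python3 st.py; python3 - <<'E'
from h import *
d=snap('side','s6.png')
cv2.imwrite('pics/s6z.png',cv2.resize(d['image'][60:310,140:400],None,fx=2.3,fy=2.3,interpolation=cv2.INTER_CUBIC))
s=manip.sense();print(Ro.from_quat(s['tcp_rot'],scalar_first=True).as_matrix().round(3))
E
```

```text
9.325 [725.67471036 103.17162993 281.56259231] yaw 177.90076719257192 0.05782687528677875 [-0.30186265  0.27949348 -1.21811806] [0.01583479 0.01907303 0.03464636]
[[-0.999  0.036 -0.033]
 [ 0.036  0.999 -0.001]
 [ 0.033 -0.002 -0.999]]
```

View pics/s6z.png

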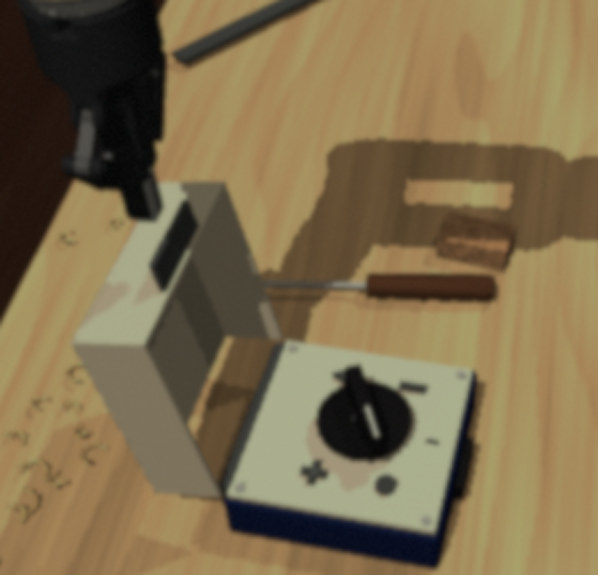

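```bash
cat > plan.py <<'E'
from h import *
import sys
yaw=-4.3
ex=np.array([np.cos(np.radians(yaw)),np.sin(np.radians(yaw)),0]);H=np.array([674.7,98.6,50.])
Rt=np.column_stack([-ex,[-ex[1],ex[0],0],[0,0,-1.]])
Rt[:,1]=np.cross(Rt[:,2],Rt[:,0])
def tip(t,w=11,m=2.5,g=0):  # tip centre for cover angle t
    c,s=np.cos(t),np.sin(t); dd=np.array([-c,s]);hh=np.array([s,c])
    p=(170+w*abs(c)+m)*dd+(8+w*s+g)*hh
    return H+ex*p[0]+np.array([0,0,p[1]])
def rows(targets,claw=255):
    s=manip.sense();p=np.array(s['tool_pos']);R=Ro.from_quat(s['tcp_rot'],scalar_first=True).as_matrix()
    print('now tip',(p+R[:,2]*19).round(1),'F',s['contact_force'].round(1),'t',s['time'])
    out=[]
    for q in targets:
        q=np.array(q)+[0,0,19.]
        w=Ro.from_matrix(R.T@Rt).as_rotvec(); d=R.T@(q-p); 
        out.append([*d.round(1).tolist(),*w.round(3).tolist(),claw]); p=q;R=Rt
    print(out)
E
python3 - <<'E'
from plan import *
rows([[738,95,262],[738,94,245],[738,94,228]])
for t in [1.75,1.6,1.2,.8,.4,0]: print(t,tip(t).round(1))
E
```

```text
now tip [723.8 103.5 263.7] F [-0.5  0.1  0.2] t 9.375
[[-13.9, -8.0, 1.3, -0.003, -0.033, 0.039, 255], [-0.1, -1.0, 17.0, 0.0, 0.0, 0.0, 255], [0.0, 0.0, 17.0, 0.0, 0.0, 0.0, 255]]
1.75 [724.2  94.9 218.3]
1.6 [698.7  96.8 222.2]
1.2 [627.9 102.1 221.1]
0.8 [560.9 107.2 190.3]
0.4 [511.7 110.9 132.4]
0 [491.7 112.4  58. ]
```

Request:
{"api": "move_arm", "payload": {
  "rows": [
    [-14,-8,0,0,-0.033,0.039,255],
    [0,-1,16,0,0,0,255],
    [0,0,14,0,0,0,255],
    [0,0,0,0,0,0,255]
  ]
}}

```text
time: 9.88
tool_pos: [736.0, 93.6, 251.0]
tcp_rot: [0.001, 0.039, 0.999, -0.002]
contact_force: [-0.7, 1.3, 0.5]
opening: 0.0
```

```bash
python3 - <<'E'
from plan import *
rows([tip(1.75,m=4),tip(1.68,m=4),tip(1.61,m=4),tip(1.54,m=4),tip(1.47,m=4)])
d=snap('side','s7.png')
cv2.imwrite('pics/s7z.png',cv2.resize(d['image'][60:310,140:400],None,fx=2.3,fy=2.3,interpolation=cv2.INTER_CUBIC))
E
```

```text
now tip [736.   93.5 232. ] F [-0.7  1.3  0.5] t 9.875
[[11.6, 0.4, 12.2, -0.003, 0.002, -0.002, 255], [12.0, 0.0, -2.3, 0.0, 0.0, 0.0, 255], [12.1, -0.0, -1.5, 0.0, 0.0, 0.0, 255], [12.2, 0.0, -1.3, 0.0, 0.0, 0.0, 255], [12.4, 0.0, -1.3, 0.0, 0.0, 0.0, 255]]
```

View pics/s7z.png

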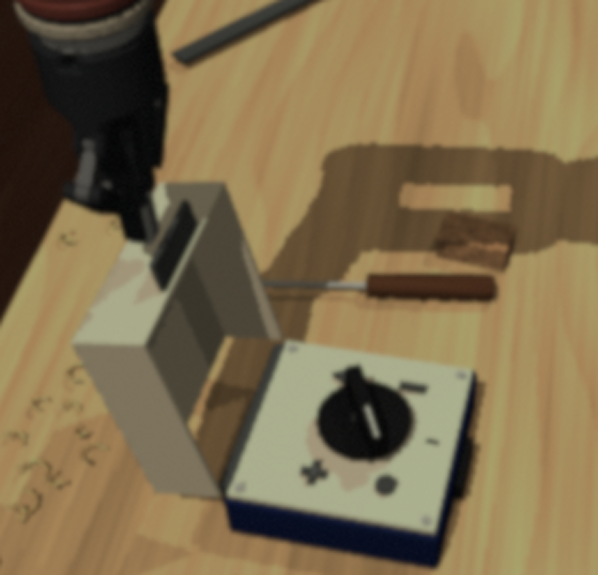

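Request:
{"api": "move_arm", "payload": {
  "rows": [
    [4,0,6,0,0,0,255],
    [8,0,2,0,0,0,255],
    [12,0,-2,0,0,0,255],
    [12,0,-2,0,0,0,255],
    [12,0,-2,0,0,0,255]
  ]
}}

```text
time: 10.55
tool_pos: [687.1, 97.6, 251.5]
tcp_rot: [0.004, 0.038, 0.999, -0.001]
contact_force: [3.5, -0.4, -1.9]
opening: 0.4
```

```bash
python3 - <<'E'
from plan import *
rows([tip(t,m=4) for t in np.arange(1.6,1.2,-.07)])
E
```

```text
now tip [687.3  97.5 232.5] F [ 3.5 -0.4 -1.9] t 10.55
[[-11.6, 0.1, 8.9, -0.003, 0.009, -0.002, 255], [12.2, 0.0, -1.4, 0.0, 0.0, 0.0, 255], [12.4, 0.0, -1.2, 0.0, 0.0, 0.0, 255], [12.6, -0.0, -0.3, 0.0, 0.0, 0.0, 255], [12.7, -0.0, 0.7, 0.0, 0.0, 0.0, 255], [12.7, 0.0, 1.6, 0.0, 0.0, 0.0, 255]]
```

```bash
python3 - <<'E'
from plan import *
rows([tip(t,m=4) for t in [1.46,1.39,1.32,1.25,1.18]])
E
```

```text
now tip [687.3  97.5 232.5] F [ 3.5 -0.4 -1.9] t 10.55
[[13.1, 0.1, 6.1, -0.003, 0.009, -0.002, 255], [12.6, -0.0, -0.3, 0.0, 0.0, 0.0, 255], [12.7, -0.0, 0.7, 0.0, 0.0, 0.0, 255], [12.7, 0.0, 1.6, 0.0, 0.0, 0.0, 255], [12.6, -0.0, 2.6, 0.0, 0.0, 0.0, 255]]
```

Request:
{"api": "move_arm", "payload": {
  "rows": [
    [13,0,3,0,0.009,0,255],
    [12.5,0,1,0,0,0,255],
    [12.5,0,2,0,0,0,255],
    [12.5,0,2,0,0,0,255],
    [12.5,0,3,0,0,0,255]
  ]
}}

```text
time: 11.18
tool_pos: [620.3, 102.9, 241.7]
tcp_rot: [0.001, 0.038, 0.999, -0.001]
contact_force: [2.5, -0.3, -1.1]
opening: 0.2
```

```bash
python3 - <<'E'
from plan import *
rows([tip(t,m=4) for t in [1.11,1.04,.97,.9,.83]])
E
```

```text
now tip [620.4 102.8 222.7] F [ 2.5 -0.3 -1.1] t 11.175
[[9.0, -0.2, 4.5, -0.002, 0.002, -0.002, 255], [12.3, -0.0, 4.5, 0.0, 0.0, 0.0, 255], [12.0, -0.0, 5.4, 0.0, 0.0, 0.0, 255], [11.6, 0.0, 6.3, 0.0, 0.0, 0.0, 255], [11.2, 0.0, 7.2, 0.0, 0.0, 0.0, 255]]
```

Tracking well; continue along the arc.

Request:
{"api": "move_arm", "payload": {
  "rows": [
    [9,0,4,0,0,0,255],
    [12.5,0,4,0,0,0,255],
    [12,0,5,0,0,0,255],
    [11.5,0,6,0,0,0,255],
    [11,0,7,0,0,0,255]
  ]
}}

```text
time: 11.8
tool_pos: [561.1, 107.5, 215.2]
tcp_rot: [0.002, 0.038, 0.999, -0.001]
contact_force: [2.0, -1.0, 0.9]
opening: 0.2
```

```bash
python3 - <<'E'
from plan import *
rows([tip(t,m=3.5) for t in [.77,.7,.63,.56,.49]])
d=snap('side','s8.png')
cv2.imwrite('pics/s8z.png',cv2.resize(d['image'][60:310,140:400],None,fx=2.3,fy=2.3,interpolation=cv2.INTER_CUBIC))
E
```

```text
now tip [561.2 107.4 196.2] F [ 2.  -1.   0.9] t 11.8
[[5.4, -0.3, 8.7, -0.002, 0.004, -0.002, 255], [10.1, 0.0, 8.8, 0.0, 0.0, 0.0, 255], [9.4, -0.0, 9.6, 0.0, 0.0, 0.0, 255], [8.7, 0.0, 10.3, 0.0, 0.0, 0.0, 255], [7.9, 0.0, 11.0, 0.0, 0.0, 0.0, 255]]
```

View pics/s8z.png

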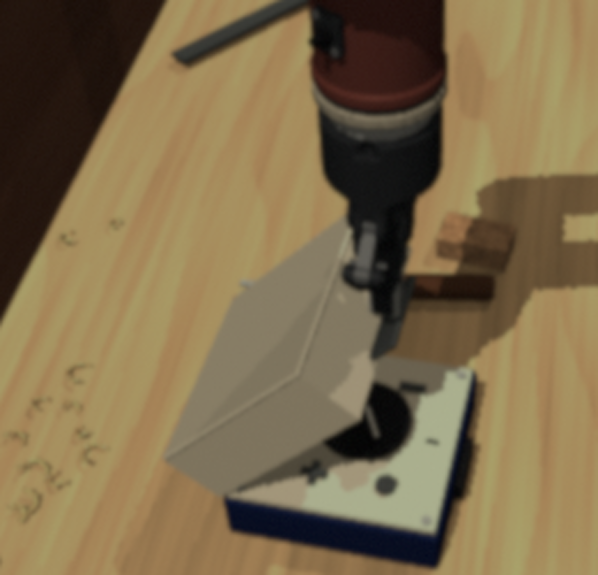

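Request:
{"api": "move_arm", "payload": {
  "rows": [
    [6,0,8,0,0.004,0,255],
    [10,0,8,0,0,0,255],
    [9.5,0,9,0,0,0,255],
    [9,0,10,0,0,0,255],
    [8,0,10,0,0,0,255]
  ]
}}

```text
time: 12.48
tool_pos: [514.4, 111.0, 166.4]
tcp_rot: [-0.001, 0.038, 0.999, -0.001]
contact_force: [1.7, 0.2, 1.6]
opening: 0.0
```

```bash
python3 - <<'E'
from plan import *
rows([tip(t,m=3) for t in [.43,.36,.29,.22,.16]])
E
```

```text
now tip [514.3 111.  147.4] F [1.7 0.2 1.6] t 12.475
[[0.3, -0.3, 9.7, -0.002, -0.003, -0.002, 255], [6.3, -0.0, 12.0, 0.0, 0.0, 0.0, 255], [5.3, 0.0, 12.5, 0.0, 0.0, 0.0, 255], [4.3, -0.0, 12.9, 0.0, 0.0, 0.0, 255], [2.9, 0.0, 11.3, 0.0, 0.0, 0.0, 255]]
```

Request:
{"api": "move_arm", "payload": {
  "rows": [
    [2,0,11,0,0,0,255],
    [6,0,12,0,0,0,255],
    [5,0,12,0,0,0,255],
    [4,0,12,0,0,0,255],
    [2,0,11,0,0,0,255]
  ]
}}

```text
time: 13.1
tool_pos: [493.0, 112.6, 104.0]
tcp_rot: [-0.002, 0.038, 0.999, -0.001]
contact_force: [-0.2, -0.6, 1.2]
opening: 0.1
```

```bash
python3 - <<'E'
from plan import *
rows([tip(t,m=2.5) for t in [.14,.08,.04,.0,0]])
d=snap('side','s9.png')
cv2.imwrite('pics/s9z.png',cv2.resize(d['image'][60:310,140:400],None,fx=2.3,fy=2.3,interpolation=cv2.INTER_CUBIC))
E
```

```text
now tip [492.9 112.5  85. ] F [-0.2 -0.6  1.2] t 13.1
[[-2.0, -0.3, -0.1, -0.002, -0.004, -0.001, 255], [1.9, -0.0, 11.5, 0.0, 0.0, 0.0, 255], [0.8, 0.0, 7.7, 0.0, 0.0, 0.0, 255], [0.5, -0.0, 7.8, 0.0, 0.0, 0.0, 255], [0.0, 0.0, 0.0, 0.0, 0.0, 0.0, 255]]
```

View pics/s9z.png

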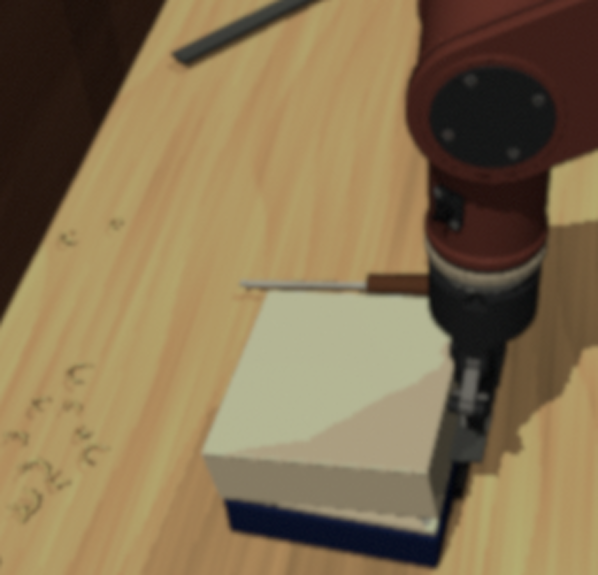

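Nearly closed (tip at 85 mm, ~27 mm to go). Pressing down slowly until it stops.

Request:
{"api": "move_arm", "payload": {
  "rows": [
    [1,0,9,0,0,0,255],
    [1,0,9,0,0,0,255],
    [0,0,6,0,0,0,255],
    [0,0,5,0,0,0,255],
    [0,0,4,0,0,0,255]
  ]
}}

```text
time: 13.78
tool_pos: [489.8, 112.8, 77.1]
tcp_rot: [-0.006, 0.038, 0.999, -0.002]
contact_force: [-20.2, -3.1, 39.3]
opening: -0.1
```

```bash
python3 - <<'E'
from plan import *
rows([tip(0)])
E
```

```text
now tip [489.6 112.7  58.1] F [-20.2  -3.1  39.3] t 13.775
[[-1.9, -0.3, 0.1, -0.004, -0.012, -0.0, 255]]
```

Request:
{"api": "move_arm", "payload": {
  "rows": [
    [0,0,-3,0,0,0,255],
    [5,0,-20,0,0,0,255],
    [10,0,-50,0,0,0,255],
    [10,0,-60,0,0,0,255],
    [0,0,-30,0,0,0,255]
  ]
}}

```text
time: 14.4
tool_pos: [464.7, 114.9, 242.4]
tcp_rot: [-0.009, 0.038, 0.999, -0.002]
contact_force: [0.1, -0.1, -0.4]
opening: 0.3
```

```bash
python3 st.py; python3 - <<'E'
from h import *
d=snap('side','s10.png');P=pts(d)
cv2.imwrite('pics/s10z.png',cv2.resize(d['image'][150:400,140:400],None,fx=2.3,fy=2.3,interpolation=cv2.INTER_CUBIC))
b=(P[...,2]>95)&(P[...,2]<125)&(P[...,0]>520)&(P[...,0]<680)&(abs(P[...,1]-103)<75)
q=P[b];A=np.c_[q[:,:2]-q[:,:2].mean(0),np.ones(len(q))];print(len(q),np.linalg.lstsq(A,q[:,2],rcond=None)[0])
snap('wrist','w10.png')
E
```

```text
14.4 [464.69735495 114.94187925 242.3948982 ] yaw 175.67579859425882 0.28955673277723576 [ 0.09534913 -0.08858446 -0.37019915] [-0.05737805 -0.02257688 -0.0249294 ]
5772 [-2.08996283e-04  8.27938159e-04  1.06178031e+02]
```

View pics/s10.png

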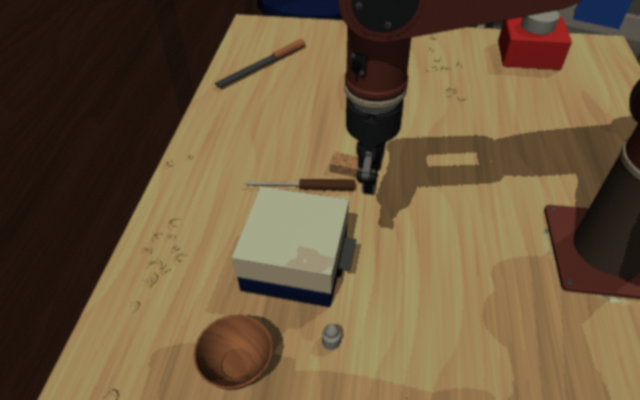

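View pics/w10.png

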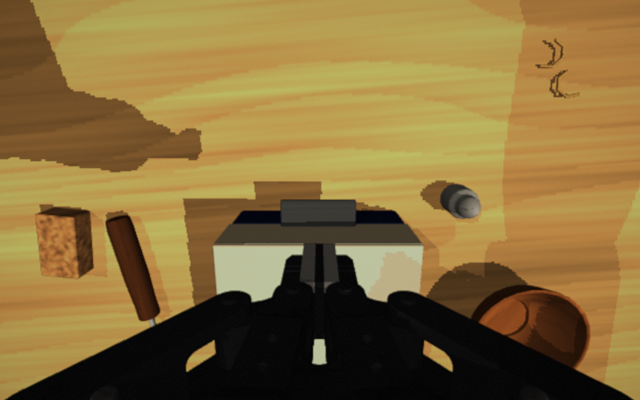

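Cover roof is flat at 106.2 mm, tilt under 0.001 rad; the bystanders lie where they did and nothing is touched. Handing in.

```bash
python3 -c "
from bench import manip
print(manip.close_job())"
```

```text
the job is handed in; nothing more can be done
None
```

The selector is locked at the round stud and the cover is fully closed. I handed the job in at about 14.4 s; it reported no verdict.

- **Knob:** I gripped the bar, pressed it to the bottom (about 12.7 N) and turned it about 59° towards the round stud. There, with the press eased, it clicked up. Twisting it gently either way afterwards met resistance, and it stayed up. With the gripper off it, the bar's top measured 94.4 mm (94 mm is fully up). The nose end was about 12.5 mm from the stud centre, against a limit of 22 mm.
- **Cover:** I pushed it down by its tab at about 0.6 rad/s or slower and pressed it to the stop, with a peak reading of about 39 N upwards and 20 N sideways at the fingertips. The roof then measured flat at 106.2 mm, tilted less than 0.001 rad.
- **Surroundings:** The last pictures show the bowl, gouge, lathe centre and sanding block where they were. This was judged by eye, not measured, and the arm partly hid the block in the last side picture. The arm was clear, with about 0.4 N on the tool.

No check failed. The knob could not be seen again once the cover was closed.

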